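Hook up the tile press guard and slide the mould in

TASK

Lift the drop guard of the tile press by the black handle of its slotted bar and hook the bar's slot over the notched catch plate, so that the guard hangs there by itself once you let go. Then slide the mould carrier along the bed, under the raised guard, until it is fully home against the stops at the back, and leave the guard hooked up. Leave the bowls, jar, brush and other things on the table where they are.

Things in the scene. Friction and masses are not known exactly. Their poses are not given: they have to be found in the camera images.
- press: Grey bench tile press, fixed. Origin on the table top, mid-width, in the plane of the guard. Its x axis points into the press (the way the carrier is pushed), y to the left when looking along x, z up. The guard slides in two posts 265 mm high at x 6, y +-91 mm; head (232 mm high), ram and platen stand behind the guard (x 25 to 102 mm).
- bed (a point): Centre of the top of the press's bed, 30 mm above the table, at press x = -85 mm. The bed is 390 mm long (press x -280 to 110 mm), 200 mm wide; two rails 110 mm apart, 10 mm high, guide the carrier. Two end stops on the bed at press x = 85 mm halt the carrier's front edge. Axes as the press.
- crossbeam (a point): Top centre of the steel crossbeam that joins the two guard posts: 190 mm long (y), 14 mm thick (press x 14 to 28 mm), 238 to 252 mm above the table. It carries the notched plate. Axes as the press.
- guard (a joint): Height in m by which the drop guard is lifted: 0 down, 0.11 upper stop, about 0.08 when hooked up. The guard is a clear panel in an aluminium frame, 168 mm wide, 70 mm high, sliding straight up and down in the plane x = 0 of the press. With its bar it weighs about 0.7 kg; it falls when let go.
- guard_edge (a point): Middle of the guard's lower edge, 50 mm above the table when the guard is down (20 mm above the bed: the carrier's plate passes below, its mould block does not).
- bar: Slotted bar: upright flat steel bar, 10 mm thick (x), 16 mm wide (y), pivoted low on the guard's front and riding with it. Origin: the pivot, at press x = -20, y = 0, 62 mm above the table plus the guard's lift. z runs up the bar, x is the pivot axis, parallel to the press's x. It tilts from 0.18 rad towards press +y (it starts leaning 0.10 to 0.17 that way) to 0.40 towards -y; stiff, stays put.
- slot (a point): Middle of the slot's closed upper end, at (0, -19.5, 115) mm in the bar's frame, axes as the bar. The slot is beside the bar on its -y side and open downward: 23 mm wide (bar y -8 to -31), 17 mm deep, between the bar's edge, a bridge above (12 mm high) and an outer lip (bar y -31 to -41, lower end z = 98). Hooked, the bar leans about 0.1 to 0.2 rad towards press -y.
- handle (a point): Grip point on the black handle at the bar's top: a round rod 16 mm thick, 60 mm long, parallel to the press's x axis. The point is on its centre line, at (-20, 0, 168) mm in the bar's frame, about 230 mm above the table when the guard is down; the rod runs from 28 mm before it (towards -x) to 32 mm behind, the bar's front face is 15 mm behind it. Axes as the bar.
- notch: Notched catch plate: upright steel, 6 mm thick (y), jutting forward from the crossbeam. Its top edge has a notch 22 mm wide (x) where the bridge of the slot comes to rest, the lip hanging on the plate's -y side. Origin: centre of the notch floor, press x = -20, y = -38, 252 mm above the table; cheeks rise to 264 mm; underside at 230 mm. Axes as the press.
- carrier: Mould carrier, about 0.7 kg, loose on the bed between the rails: aluminium plate 200 mm (x) by 100 by 8 mm with a plaster block on its front part (x 30 to 100 mm, 80 mm wide, top at 58 mm). Origin: centre of the plate's underside, x into the press. Home against the stops the origin is at press x = -15 mm; it starts at -142 to -165 mm.
- lip (a point): Top of the outer face of the carrier's upright push lip at its rear end: 8 mm thick, 90 mm wide, top 45 mm above the plate's underside (75 mm above the table), outer face at carrier x = -100 mm. Axes as the carrier.
- glaze_bowl: White bowl, 110 mm across, 50 mm high; bystander. Origin at the centre of its underside.
- small_bowl: Blue bowl, 90 mm across, 45 mm high; bystander. Origin at the centre of its underside.
- tile_stack: Stack of terracotta tiles, 100 x 100 x 36 mm; bystander. Origin at the centre of its underside.
- kiln_prop: Pale square kiln prop, 40 x 40 x 75 mm, upright; bystander. Origin at the centre of its underside.
- glaze_jar: White jar, 68 mm across, 95 mm high; bystander. Origin at the centre of its underside.
- spare_mould: Spare plaster mould block, 110 x 90 x 45 mm, on the table; bystander. Origin at the centre of its underside.
- brush: Brush with a wooden handle, 190 mm long, lying; bystander.
Mind the look-alikes: they are no part of the job. Several things have the shape of the carrier; the one meant has the colours described above.

How it is judged:
By the outcome, as a careful person would: the job done as asked, in the order asked, and still so for the second after the job is handed in, with the robot touching nothing.
It also fails if it takes over 56 s, if anything falls off the work surface, if the arm or the gripper's body presses on something with over 40 N, if the wrist force passes 120 N, or if a joint passes its speed limit or range.

ROBOT

A 6-joint arm with a two-finger parallel gripper is mounted at the origin on the work surface. World frame = base frame: x ahead of the robot, y to its left, z up, the work surface at z = 0. Lengths are in m, angles in rad, forces in N, time in s.
With the tool pointing down it reaches from about 0.4 to 0.825 m from the base axis. Payload 7 kg.
Tool frame: the origin (TCP) lies on the centre line of the jaws, within the pads' length; the fingertips stand env.finger_overhang ahead of it and the grasp point (between the pads) lies 6 mm ahead of it (env.finger_overhang is the distance from the TCP to the fingertips, in m); x points along the fingers, y is the direction in which the jaws open and shut, and the axes are right-handed (so a half turn about x gives the same grasp; the last joint's range is limited). The gripper opens to 88 mm and grips with 3 to 60 N. Pads are 19 mm wide; open, the fingers measure 130 mm over their backs; the gripper's body (78 mm by 193 mm) begins 47 mm behind the grasp point.
Start: joints at [-0.841, 0.359, 0.012, 0, -1.224, -0.288], TCP at [0.289, -0.61, 0.215] pointing down, gripper open.
Joint ranges: [-3.07, 3.07], [-1.43, 2.12], [-1.02, 1.25], [-3.03, 1.67], [-3.05, -0], [-3.03, 3.03]. Speed limits (rad/s): [2.39, 2.39, 3.01, 3.14, 3.14, 3.14].

INTERFACE

Orientations are given as a unit quaternion [w, x, y, z].
In Python, from cell import env, viewer, finder gives the robot as it stands.
- The arm moves only by the tool play_rows, never from a script. Its argument "plan" is a list that holds one entry, the list of rows, each a list of 7 numbers: the shift along the tool's x, y, z in mm, then the turn, a rotation vector about the tool's x, y, z in degrees, then the opening, from -1 (shut) to 1 (fully open). A call has 1 to 20 rows; each row shifts and turns the pose as measured when the row begins, along the tool's axes as they then stand; what a row does not reach is not made up. A row lasts 1/10 s, in which the tool goes at most 50 mm and 8.59 degrees, less where a joint would pass 70% of its speed; a pose out of reach is approached as far as the arm can. A call is refused whole if a number of a shift passes 50 or a number of a turn 8.59, either way. A call with a gripper value outside its range is refused whole. The fingers move at their own pace and stop on an object; "force" is the grip in N (left out, the last holds). Time passes only in rows, so rows that do not move let the fingers close. It gives the time, the measured TCP pose, the force and the opening at its end, in the units of the state.
- env.observe(): the state, without advancing time (a new reading comes with each control period).
- viewer.read_camera(name): name is "scene" or "side" or "wrist"; returns a dict with "color" (480x640x3 uint8, blue, green, red), "mtx" (3x3 intrinsics, pixels), "T" (4x4, takes a point from camera to world coordinates); the wrist camera has in their place "tool_from_camera" (4x4, takes a point from camera to tool coordinates, whose origin is the TCP and whose axes are the tool frame's). Camera axes: x right, y up, looking along -z (the intrinsics and any distortion apply to the point x, -y, -z); pixel columns grow to the right and rows downward; lengths in m; the calibration is good to about 2 mm. A picture is of the moment at which its call begins: read the wrist's pose just before it. There is no depth.
- env.job_done(): hands the job in, once; it reports no verdict.
Trained networks look in the newest picture that a camera, given by its name, has taken for a name from the list of things; names that differ only in an ending like _2 or _b are one class to them, and where a whole thing is asked for, a point or a joint stands for the part that bears it (a point fixed in the world has none). Each returns a list of dicts, best first, with "conf" (0 to 1); they miss things now and then, are a little off and sometimes report something else, mostly with a low value. They report only what shows in the picture. A call takes as long as a camera call. They do not tell look-alikes from the thing itself.
- finder.spot_in(camera, query): "point" ([x, y, z] in m, in world coordinates, good to about 4 mm: the middle of the surface that is visible of it).
- finder.regions_of(camera, query): "region" (480x640 bool, what is visible of it).
The state is a dict: "time_s": time; "qpos": joint angles; "joint_velocities": joint speeds; "joint_torque": joint torques, N m; "tool_pos": TCP position; "eef_rot": TCP orientation; "wrist_force": force on the tool from outside, world axes, zero at the start; "wrist_torque": the same for the moment, N m; "opening": opening from 0.0 (shut) to 1.0 (fully open).
Only numpy, scipy, OpenCV 4.12 (cv2) and the standard library are available. Lean on these libraries where they do the work, as an engineer would, in place of code of your own. Each camera call takes 0.05 s, during which the arm holds its last target. There are 200 camera calls.

## Working session

There is one attempt and no reset: what is moved stays moved. The work goes in short steps, Python scripts to look and compute and a tool call to move; the robot and the scene stay as the last step left them, time stands still between calls to the robot, and variables do not carry over. Pictures are saved under pics/ and viewed, about 8 in all and at most 12, crops included, and the job is handed in when it is done.

Besides the shell and the picture viewer there is one more tool, called as name(argument=value, ...), one argument or row to a line, values as JSON. play_rows: Moves the arm, as the interface text tells. Its arguments: {"type":"object","properties":{"plan":{"type":"array"},"force":{"type":"number"}},"required":["plan"]}

```bash
mkdir -p pics; ls; python3 - <<'E'
from cell import env, viewer, finder
import cv2,numpy as np
s=env.observe();print({k:np.round(v,3).tolist() for k,v in s.items()},env.finger_overhang)
for c in("scene","side"):
    r=viewer.read_camera(c);cv2.imwrite(f"pics/{c}0.png",r["color"]);print(c,np.round(r["T"],3).tolist(),np.round(r["mtx"],1).tolist())
    for q in("press","crossbeam","bed","guard_edge","bar","slot","handle","notch","carrier","lip"):
        try:print(q,[(np.round(d["point"],3).tolist(),round(d["conf"],2)) for d in finder.spot_in(c,q)][:3])
        except Exception as e:print(q,e)
E
```

```text
pics
{'time_s': 0.0, 'qpos': [-0.841, 0.359, 0.011, -0.0, -1.224, -0.288], 'joint_velocities': [-0.001, 0.001, 0.001, -0.002, -0.001, 0.001], 'joint_torque': [0.001, -58.271, 29.308, 6.997, 0.007, -0.0], 'tool_pos': [0.288, -0.61, 0.214], 'eef_rot': [0.69, -0.154, 0.69, 0.155], 'wrist_force': [0.082, -0.641, 0.333], 'wrist_torque': [0.036, 0.006, -0.031], 'opening': 1.002} 0.025
scene [[0.138, -0.707, 0.694, 1.405], [0.99, 0.105, -0.09, -0.088], [-0.009, 0.699, 0.715, 1.129], [0.0, 0.0, 0.0, 1.0]] [[518.6, 0.0, 318.3], [0.0, 518.6, 236.7], [0.0, 0.0, 1.0]]
press [([0.594, 0.079, 0.043], 0.88)]
crossbeam [([0.601, 0.077, 0.037], 0.57)]
bed [([0.598, 0.077, 0.039], 0.69)]
guard_edge [([0.536, 0.065, 0.205], 0.61), ([0.685, -0.159, 0.063], 0.35)]
bar [([0.537, 0.06, 0.211], 0.66)]
slot [([0.537, 0.063, 0.223], 0.85)]
handle [([0.538, 0.065, 0.222], 0.69), ([0.599, 0.074, 0.038], 0.21)]
notch [([0.594, 0.073, 0.247], 0.62)]
carrier [([0.163, 0.315, 0.019], 0.93), ([0.533, -0.066, 0.039], 0.8), ([0.228, -0.358, 0.02], 0.78)]
lip [([0.544, -0.063, 0.039], 0.71), ([0.228, -0.356, 0.016], 0.66), ([0.161, 0.308, 0.021], 0.57)]
side [[-0.678, -0.569, 0.464, 1.076], [0.735, -0.511, 0.447, 0.601], [-0.017, 0.644, 0.765, 1.177], [0.0, 0.0, 0.0, 1.0]] [[562.6, 0.0, 315.4], [0.0, 562.6, 240.0], [0.0, 0.0, 1.0]]
press []
crossbeam [([0.586, 0.137, 0.086], 0.74)]
bed [([0.582, 0.139, 0.082], 0.56), ([0.538, 0.072, 0.203], 0.34)]
guard_edge [([0.54, 0.071, 0.201], 0.78)]
bar [([0.532, 0.066, 0.228], 0.8)]
slot [([0.534, 0.069, 0.228], 0.86), ([0.385, -0.398, 0.03], 0.73)]
handle [([0.536, 0.071, 0.225], 0.66)]
notch [([0.602, 0.071, 0.253], 0.68), ([0.639, -0.388, 0.017], 0.43), ([0.539, 0.071, 0.226], 0.35)]
carrier [([0.534, -0.104, 0.036], 0.96), ([0.209, -0.352, 0.011], 0.89), ([0.161, 0.317, 0.01], 0.77)]
lip [([0.536, -0.106, 0.036], 0.97), ([0.162, 0.314, 0.012], 0.95), ([0.212, -0.353, 0.004], 0.74)]
```

View pics/scene0.png

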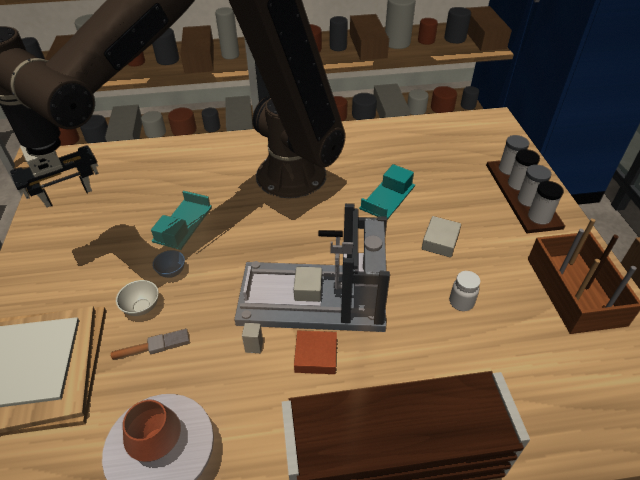

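View pics/side0.png

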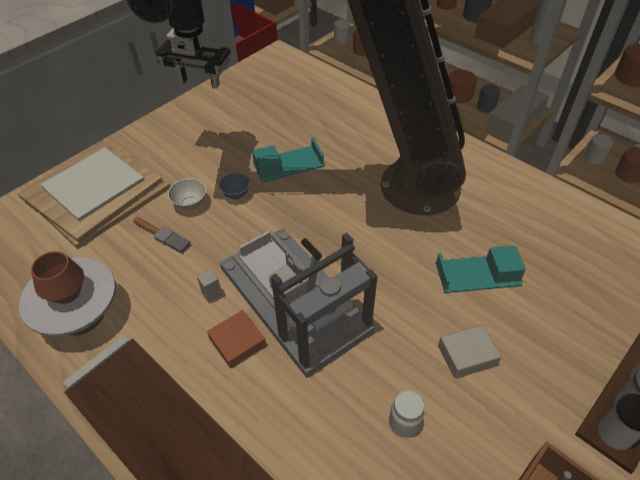

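The image pairs show the press mid-table, its x axis roughly along world +y: bed corners about (240,265) and (385,328) in scene. Three carrier shapes are visible: teal ones at (182,222) and (388,190), and the aluminium one with a plaster block on the bed at (300,285). The last fits the description. I'll enlarge both views to confirm and pick corners.

```bash
python3 - <<'E'
import cv2
a=cv2.imread("pics/scene0.png")[200:335,230:395];b=cv2.imread("pics/side0.png")[225:375,215:385]
for n,c in(("a",a),("b",b)):
    c=cv2.resize(c,None,fx=4,fy=4,interpolation=cv2.INTER_CUBIC);c=cv2.convertScaleAbs(c,alpha=1.5,beta=10);cv2.imwrite(f"pics/crop_{n}.png",c)
E
```

```text
(no output)
```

View pics/crop_a.png

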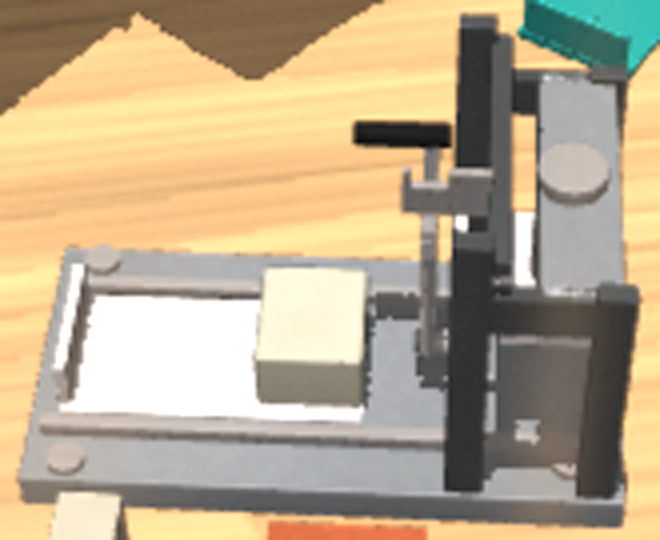

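View pics/crop_b.png

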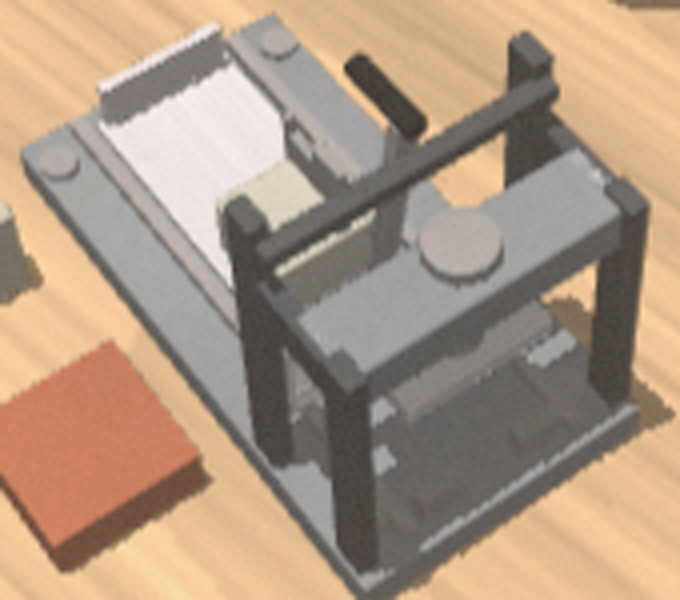

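Confirmed: the aluminium carrier with plaster block sits on the bed (scene crop 310,330). Now I fit the press pose from corner picks.

```bash
cat >h.py <<'E'
from cell import env, viewer, finder
import cv2,numpy as np
from scipy.optimize import least_squares
from scipy.spatial.transform import Rotation as R
def proj(r,P):
    c=(np.c_[P,np.ones(len(P))]@np.linalg.inv(r["T"]).T)[:,:3]; c=c*[1,-1,-1]
    return (c[:,:2]/c[:,2:])@np.diag([r["mtx"][0][0],r["mtx"][1][1]])+np.array(r["mtx"])[:2,2]
def Tp(p): # press -> world fn
    c,s=np.cos(p[2]),np.sin(p[2]); M=np.array([[c,-s,0],[s,c,0],[0,0,1]])
    return lambda q: np.atleast_2d(q)/1000@M.T+[p[0],p[1],0]
def barpt(q,tilt,lift=0): # tilt + towards press +y ; bar frame mm-> press mm
    c,s=np.cos(tilt),np.sin(tilt);x,y,z=np.atleast_2d(q).T*1.
    return np.c_[x-20,c*y+s*z,-s*y+c*z+62+lift]
E
python3 - <<'E'
from h import *
r={c:viewer.read_camera(c) for c in("scene","side")}
S={"scene":([[-280,100,30],[-280,-100,30],[110,-100,30],[6,91,265],[6,-91,265]],[[67,250],[20,482],[625,503],[480,22],[475,240]],(230,200)),
"side":([[-280,100,30],[-280,-100,30],[110,-100,30],[110,100,30],[6,91,265],[6,-91,265]],[[275,15],[22,155],[365,590],[637,410],[530,45],[243,210]],(215,225))}
px=lambda u,o:np.array(u)/4.+o
def f(p): return np.concatenate([(proj(r[c],Tp(p)(np.array(P)))-px(u,o)).ravel() for c,(P,u,o) in S.items()])
o=least_squares(f,[.6,.07,1.5],loss="soft_l1");print(o.x,f(o.x).reshape(-1,2).round(1).tolist())
p=o.x;np.save("press.npy",p)
H={"scene":[[355,132],[450,135]],"side":[[350,65],[418,130]]}
def g(t):return np.concatenate([(proj(r[c],Tp(p)(barpt([[-48,0,168],[12,0,168]],t[0])))-px(u,S[c][2])).ravel() for c,u in H.items()])
t=least_squares(g,[.13]);print("tilt",t.x,g(t.x).round(1))
L={"scene":[[70,318]],"side":[[160,58]]}
def k(t):return np.concatenate([(proj(r[c],Tp(p)(np.array([[t[0]-96,0,75.]])))-px(u,S[c][2])).ravel() for c,u in L.items()])
l=least_squares(k,[-150.],x_scale=10,diff_step=1e-3);print("carrier",l.x,k(l.x).round(1))
T=Tp(p);print("handle",T(barpt([-20,0,168],t.x[0])),"notch",T([-20,-38,252]),"lip",T([l.x[0]-100,0,75]))
print("press x dir",np.cos(p[2]),np.sin(p[2]))
E
```

```text
[0.55859418 0.08995721 1.37470026] [[-0.3, -0.9], [-0.6, -0.7], [0.7, 0.6], [0.1, -0.0], [0.2, 0.3], [-0.9, -1.4], [-1.7, -1.6], [-0.2, 0.6], [1.0, -0.8], [0.1, 0.6], [0.5, 0.8]]
tilt [0.15709666] [ 0.2  0.5  1.   0.6  0.8 -0.5 -0.1  0.4]
carrier [-159.54160743] [ 0.4 -0.6 -0.1 -0.5]
handle [[0.52502044 0.055845   0.22793119]] notch [[0.59196907 0.06293653 0.252     ]] lip [[ 0.50802465 -0.16461021  0.075     ]]
press x dir 0.19484171415964632 0.9808346988271421
```

```bash
cat >>h.py <<'E'
def goto(q,lean=0,press=True,ref=1):
    """print what is left, in tool axes, to put the grasp point at press-mm q; lean deg: body back toward press -x"""
    p=np.load("press.npy");s=env.observe();T=Tp(p)
    w,x,y,z=s["eef_rot"];M=R.from_quat([x,y,z,w]);A=M.as_matrix()
    px=np.array([np.cos(p[2]),np.sin(p[2]),0]);py=np.array([-px[1],px[0],0]);up=np.array([0,0,1.])
    xa=-up*np.cos(np.radians(lean))+px*np.sin(np.radians(lean))
    ya=py*np.sign(A[:,1]@py); G=np.c_[xa,ya,np.cross(xa,ya)]
    gp=s["tool_pos"]+.006*A[:,0]; d=T(q)[0]-gp
    print("grasp pt press",np.round((gp-[p[0],p[1],0])@np.c_[px,py,up]*1000,1),"todo now-axes mm",np.round(A.T@d*1000,1),"turn deg",np.degrees(R.from_matrix(A.T@G).as_rotvec()).round(1),"goal-axes mm",np.round(G.T@d*1000,1))
    print("tool axes in press (x,y,z rows)",np.round(A.T@np.c_[px,py,up],2).tolist())
    print("t",s["time_s"],"F",np.round(s["wrist_force"],1),"open",round(float(s["opening"]),3),"q",np.round(s["qpos"],2))
E
python3 -c "
from h import *
goto([-46,26,310])"
```

```text
grasp pt press [-739.3  128.4  208.6] todo now-axes mm [-101.4  496.   495.2] turn deg [-53.5   0.   -0. ] goal-axes mm [-101.4 -102.4  693.3]
tool axes in press (x,y,z rows) [[0.0, 0.0, -1.0], [0.8, 0.6, 0.0], [0.6, -0.8, 0.0]]
t 1.2 F [0.3 0.4 0.1] open 1.001 q [-0.84  0.36  0.01 -0.   -1.22 -0.29]
```

play_rows(
  plan=[
    [[-50, 0, 0, -8, 0, 0, -0.1], [-50, 0, 0, -8, 0, 0, -0.1], [-20, 0, 0, -8, 0, 0, -0.1], [0, 0, 0, -8, 0, 0, -0.1], [0, 0, 0, -8, 0, 0, -0.1], [0, 0, 0, -8, 0, 0, -0.1], [0, 0, 0, -5, 0, 0, -0.1], [0, -7, 48, 0, 0, 0, -0.1], [0, -7, 48, 0, 0, 0, -0.1], [0, -7, 48, 0, 0, 0, -0.1], [0, -7, 48, 0, 0, 0, -0.1], [0, -7, 48, 0, 0, 0, -0.1], [0, -7, 48, 0, 0, 0, -0.1], [0, -7, 48, 0, 0, 0, -0.1], [0, -7, 48, 0, 0, 0, -0.1]],
  ],
)

```text
time_s: 2.7
tool_pos: [0.4076, -0.2336, 0.3366]
eef_rot: [0.542, -0.453, 0.542, 0.456]
wrist_force: [0.7, 0.7, -0.8]
opening: 0.45
```

```bash
python3 -c "
from h import *
goto([-46,26,310])"
```

```text
grasp pt press [-346.7   85.1  330.6] todo now-axes mm [ 21.1 -65.7 299.3] turn deg [ 1.3  0.1 -0.1] goal-axes mm [ 20.6 -59.1 300.7]
tool axes in press (x,y,z rows) [[0.0, 0.0, -1.0], [-0.02, 1.0, 0.0], [1.0, 0.02, 0.0]]
t 2.7 F [ 0.7  0.7 -0.8] open 0.45 q [-0.1  -0.05 -0.2  -0.   -1.42 -0.07]
```

play_rows(
  plan=[
    [[0, -9, 45, 1.3, 0, 0, -0.1], [0, -9, 45, 0, 0, 0, -0.1], [0, -9, 45, 0, 0, 0, -0.1], [0, -9, 45, 0, 0, 0, -0.1], [0, -9, 45, 0, 0, 0, -0.1], [0, -7, 38, 0, 0, 0, -0.1], [0, -5, 25, 0, 0, 0, -0.1], [0, 0, 0, 0, 0, 0, -0.1], [0, 0, 0, 0, 0, 0, -0.1]],
  ],
)

```text
time_s: 3.6
tool_pos: [0.5213, 0.0565, 0.3404]
eef_rot: [0.547, -0.45, 0.543, 0.45]
wrist_force: [-0.1, 0.1, 0.1]
opening: 0.45
```

```bash
python3 -c "
from h import *
goto([-46,26,310])
r=viewer.read_camera('wrist');cv2.imwrite('pics/w1.png',r['color'])
p=np.load('press.npy')
for q in('handle','notch','slot'):
  for c in('wrist','side','scene'):
    if c!='wrist': viewer.read_camera(c)
    else: viewer.read_camera(c)
    for d in finder.spot_in(c,q)[:1]: print(q,c,((np.array(d['point'])-[p[0],p[1],0])@R.from_euler('z',p[2]).as_matrix()*1000).round(0),round(d['conf'],2))
"
```

```text
grasp pt press [-40.1  30.1 334.4] todo now-axes mm [24.4 -3.9 -6. ] turn deg [0.4 0.3 0.2] goal-axes mm [24.4 -4.1 -5.9]
tool axes in press (x,y,z rows) [[0.01, -0.0, -1.0], [-0.01, 1.0, -0.0], [1.0, 0.01, 0.01]]
t 3.6 F [-0.1  0.1  0.1] open 0.45 q [ 0.48  0.05 -0.1  -0.   -1.41 -0.67]
handle wrist [-31.  20. 231.] 0.56
notch wrist [-17. -36. 253.] 0.57
notch side [-11. -45. 251.] 0.54
notch scene [-10. -39. 251.] 0.57
slot wrist [-31.  21. 234.] 0.79
slot side [-25.  19. 226.] 0.65
slot scene [-28.  16. 223.] 0.66
```

View pics/w1.png

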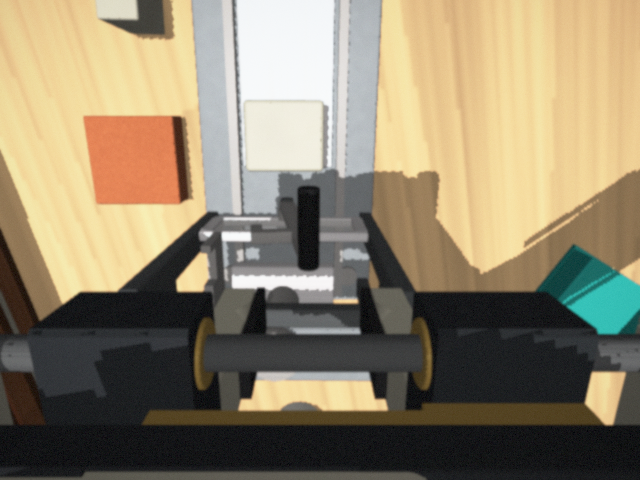

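The wrist view shows the handle rod from (309,188) to (308,268), between the fingers. I'll compare it with the fitted prediction.

```bash
python3 -c "
from h import *
s=env.observe();r=viewer.read_camera('wrist')
w,x,y,z=s['eef_rot'];X=np.eye(4);X[:3,:3]=R.from_quat([x,y,z,w]).as_matrix();X[:3,3]=s['tool_pos'];r['T']=X@r['tool_from_camera']
T=Tp(np.load('press.npy'))
for t in(.1,.13,.157,.17): print(t,proj(r,T(barpt([[-48,0,168],[12,0,168]],t))).round(0).tolist())
print('bed y+-100 front',proj(r,T([[-100,100,30],[-100,-100,30],[-142+100-17.5,40,88],[-60,-40,88]])).round(0).tolist())
"
```

```text
0.1 [[293.0, 191.0], [293.0, 273.0]]
0.13 [[300.0, 191.0], [300.0, 272.0]]
0.157 [[306.0, 191.0], [306.0, 272.0]]
0.17 [[309.0, 191.0], [309.0, 272.0]]
bed y+-100 front [[375.0, 133.0], [198.0, 132.0], [322.0, 176.0], [244.0, 175.0]]
```

play_rows(
  plan=[
    [[30, -3, -6, 0.4, 0, 0, -0.1], [30, 0, 0, 0, 0, 0, -0.1], [25, 0, 0, 0, 0, 0, -0.1], [15, 0, 0, 0, 0, 0, -0.1], [5, 0, 0, 0, 0, 0, -0.1], [0, 0, 0, 0, 0, 0, -0.1]],
  ],
)

```text
time_s: 5.2
tool_pos: [0.5247, 0.0499, 0.2332]
eef_rot: [0.55, -0.449, 0.543, 0.448]
wrist_force: [-0.6, -0.7, -0.1]
opening: 0.452
```

```bash
python3 -c "
from h import *
goto([-46,27,228])"
```

```text
grasp pt press [-45.8  25.4 227.2] todo now-axes mm [-0.8  1.6 -0.2] turn deg [-0.1  0.4  0.4] goal-axes mm [-0.8  1.6 -0.2]
tool axes in press (x,y,z rows) [[0.01, -0.01, -1.0], [0.0, 1.0, -0.01], [1.0, -0.0, 0.01]]
t 5.2 F [-0.6 -0.7 -0.1] open 0.452 q [ 0.47  0.1  -0.29 -0.   -1.18 -0.66]
```

play_rows(
  plan=[
    [[0, 1.5, 0, 0, 0, 0, -1], [0, 0, 0, 0, 0, 0, -1], [0, 0, 0, 0, 0, 0, -1], [0, 0, 0, 0, 0, 0, -1], [0, 0, 0, 0, 0, 0, -1], [0, 0, 0, 0, 0, 0, -1], [-10, 0, 0, 0, 0, 0, -1], [-10, 0, 0, 0, 0, 0, -1], [0, 0, 0, 0, 0, 0, -1]],
  ],
  force=35,
)

```text
time_s: 6.1
tool_pos: [0.5249, 0.0507, 0.2593]
eef_rot: [0.552, -0.45, 0.541, 0.447]
wrist_force: [1.0, -0.0, -0.3]
opening: 0.007
```

```bash
python3 -c "
from h import *
goto([-46,27,330])"
```

```text
grasp pt press [-45.   25.3 253.3] todo now-axes mm [-76.8   0.7  -0.3] turn deg [-0.   0.5  0.7] goal-axes mm [-76.7   1.7  -1. ]
tool axes in press (x,y,z rows) [[0.01, -0.01, -1.0], [0.0, 1.0, -0.01], [1.0, -0.0, 0.01]]
t 6.1 F [ 1.  -0.  -0.3] open 0.007 q [ 0.47  0.08 -0.25  0.   -1.23 -0.67]
```

The fingers shut empty; I'll look.

```bash
python3 - <<'E'
from h import *
a=viewer.read_camera('scene')["color"][160:340,220:400];b=viewer.read_camera('side')["color"][190:370,210:390];
c=np.hstack([cv2.resize(i,None,fx=2.2,fy=2.2,interpolation=cv2.INTER_CUBIC) for i in(a,b)]);cv2.imwrite('pics/c3.png',cv2.convertScaleAbs(c,alpha=1.5,beta=10))
E
```

```text
(no output)
```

View pics/c3.png

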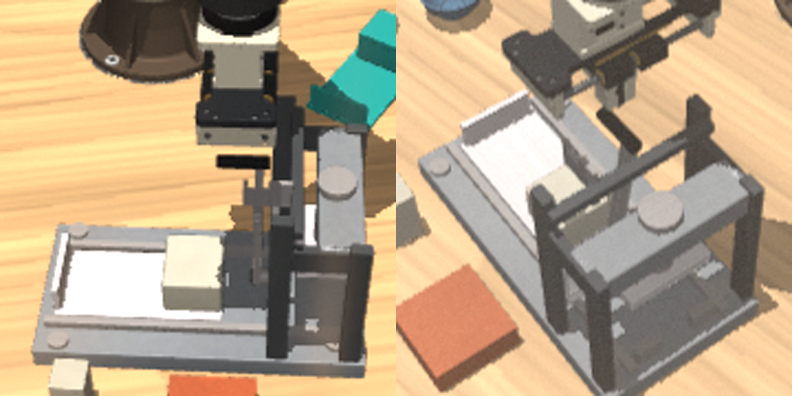

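```bash
python3 - <<'E'
from h import *
s=env.observe();w,x,y,z=s['eef_rot'];A=R.from_quat([x,y,z,w]).as_matrix()
tip=s['tool_pos']+A[:,0]*env.finger_overhang
T=Tp(np.load('press.npy'))
for c,o in(("scene",(220,160)),("side",(210,190))):
    r=viewer.read_camera(c)
    P=np.vstack([tip,s['tool_pos'],T(barpt([[-48,0,168],[12,0,168]],.16))])
    print(c,((proj(r,P)-o)*2.2+[0 if c=="scene" else 396,0]).round(0).tolist())
print(s['tool_pos'],tip)
i=viewer.read_camera('side')["color"][180:280,250:390];j=viewer.read_camera('wrist')["color"][150:450,150:500]
cv2.imwrite('pics/c4.png',cv2.convertScaleAbs(np.vstack([cv2.resize(i,(560,400),interpolation=cv2.INTER_CUBIC)]),alpha=1.5,beta=10))
for q in("handle","lip"):
  print(q,[(np.round(d['point'],3),round(d['conf'],2)) for d in finder.spot_in('wrist',q)][:2])
E
```

```text
scene [[238.0, 160.0], [238.0, 143.0], [218.0, 161.0], [272.0, 163.0]]
side [[614.0, 123.0], [613.0, 106.0], [602.0, 112.0], [637.0, 149.0]]
[0.52430479 0.05067688 0.25791788] [0.52463159 0.05084507 0.23292058]
handle [(array([0.539, 0.058, 0.204]), 0.66)]
lip [(array([0.229, 0.232, 0.02 ]), 0.94), (array([ 0.534, -0.047,  0.041]), 0.68)]
```

View pics/c4.png

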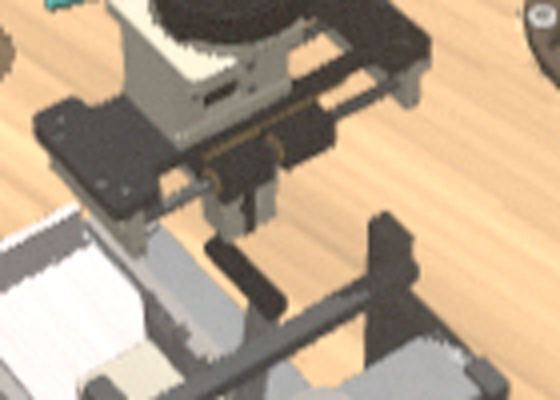

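The side view shows the tips (crop 240,238) still above the rod, about 6 px (~15 mm) higher than the reported pose predicts. I'll regrasp about 17 mm lower.

play_rows(
  plan=[
    [[0, 0, 0, 0, 0, 0, -0.1], [0, 1, 0, 0, 0, 0, -0.1], [0, 0, 0, 0, 0, 0, -0.1], [0, 0, 0, 0, 0, 0, -0.1], [10, 1, 0, 0, 0.5, 0.5, -0.1], [10, 0, 0, 0, 0, 0, -0.1], [10, 0, 0, 0, 0, 0, -0.1], [8, 0, 0, 0, 0, 0, -0.1], [0, 0, 0, 0, 0, 0, -0.1]],
  ],
)

```text
time_s: 7.4
tool_pos: [0.521, 0.0507, 0.2139]
eef_rot: [0.546, -0.448, 0.548, 0.448]
wrist_force: [-0.8, -0.3, 0.8]
opening: 0.449
```

```bash
python3 - <<'E'
from h import *
goto([-46,27,211])
i=viewer.read_camera('side')["color"][180:280,250:390];j=viewer.read_camera('scene')["color"][170:270,270:410]
cv2.imwrite('pics/c5.png',cv2.convertScaleAbs(np.hstack([cv2.resize(k,(400,286),interpolation=cv2.INTER_CUBIC) for k in(i,j)]),alpha=1.5,beta=10))
E
```

```text
grasp pt press [-45.8  29.3 207.9] todo now-axes mm [-3.1 -2.2 -0.2] turn deg [-0.1 -0.2 -0.1] goal-axes mm [-3.1 -2.3 -0.2]
tool axes in press (x,y,z rows) [[-0.0, 0.0, -1.0], [0.0, 1.0, 0.0], [1.0, -0.0, -0.0]]
t 7.4 F [-0.8 -0.3  0.8] open 0.449 q [ 0.47  0.11 -0.32  0.   -1.14 -0.67]
```

View pics/c5.png

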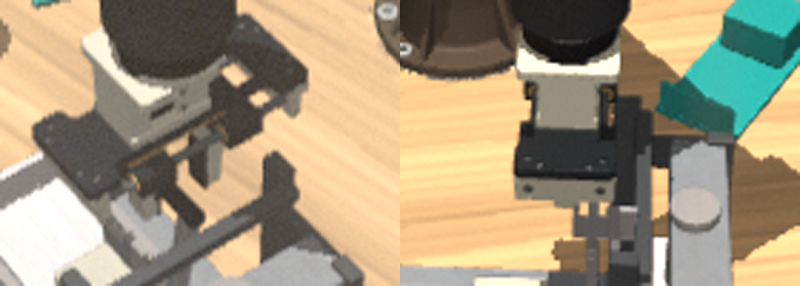

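The rod now sits between the fingers in the side view (rod ~(185,200), finger tips (205,185) and (145,210)). I close and check the opening before lifting.

play_rows(
  plan=[
    [[0, -2, 0, 0, 0, 0, -1], [0, 0, 0, 0, 0, 0, -1], [0, 0, 0, 0, 0, 0, -1], [0, 0, 0, 0, 0, 0, -1], [0, 0, 0, 0, 0, 0, -1], [0, 0, 0, 0, 0, 0, -1]],
  ],
  force=40,
)

```text
time_s: 8.1
tool_pos: [0.5247, 0.0507, 0.2168]
eef_rot: [0.547, -0.449, 0.546, 0.448]
wrist_force: [0.7, 0.5, -1.3]
opening: 0.155
```

play_rows(
  plan=[
    [[-10, 0, 0, 0, 0, 0, -1], [-10, 0, 0, 0, 0, 0, -1], [0, 0, 0, 0, 0, 0, -1]],
  ],
)

```text
time_s: 8.4
tool_pos: [0.5235, 0.0509, 0.2361]
eef_rot: [0.546, -0.448, 0.548, 0.448]
wrist_force: [1.2, -1.2, -6.7]
opening: 0.16
```

```bash
python3 - <<'E'
from h import *
goto([-46,27,316])
i=viewer.read_camera('side')["color"][180:280,250:390];j=viewer.read_camera('scene')["color"][170:270,270:410]
cv2.imwrite('pics/c6.png',cv2.convertScaleAbs(np.hstack([cv2.resize(k,(400,286),interpolation=cv2.INTER_CUBIC) for k in(i,j)]),alpha=1.5,beta=10))
E
```

```text
grasp pt press [-45.1  26.8 230.1] todo now-axes mm [-85.9   0.3  -1. ] turn deg [-0.1 -0.1 -0.1] goal-axes mm [-85.9   0.2  -0.9]
tool axes in press (x,y,z rows) [[-0.0, 0.0, -1.0], [0.0, 1.0, 0.0], [1.0, -0.0, -0.0]]
t 8.4 F [ 1.2 -1.2 -6.7] open 0.16 q [ 0.47  0.1  -0.28  0.   -1.19 -0.67]
```

Gripped (opening 0.16, weight 6.7 N). Reported z ≈ 210.5 + lift from here on.

play_rows(
  plan=[
    [[-20, 0, 0, 0, 0, 0, -1], [-20, 0, 0, 0, 0, 0, -1], [-20, 0, 0, 0, 0, 0, -1], [-18, 0, 0, 0, 0, 0, -1], [-4, 0, 0, 0, 0, 0, -1], [0, 0, 0, 0, 0, 0, -1]],
  ],
)

```text
time_s: 9.1
tool_pos: [0.5221, 0.0512, 0.315]
eef_rot: [0.545, -0.446, 0.55, 0.45]
wrist_force: [0.8, -1.3, -6.2]
opening: 0.157
```

```bash
python3 - <<'E'
from h import *
goto([-46,-26,314])
E
```

```text
grasp pt press [-45.2  28.3 309. ] todo now-axes mm [ -5.4 -54.3  -0.7] turn deg [-0.1 -0.2 -0.5] goal-axes mm [ -5.  -54.3  -0.8]
tool axes in press (x,y,z rows) [[-0.0, 0.01, -1.0], [0.0, 1.0, 0.01], [1.0, -0.0, -0.0]]
t 9.1 F [ 0.8 -1.3 -6.2] open 0.157 q [ 0.47  0.06 -0.14 -0.   -1.38 -0.67]
```

play_rows(
  plan=[
    [[-6, 0, 0, 0, 0, 0, -1], [-1, -9, 0, 0, 0, 0, -1], [-1, -9, 0, 0, 0, 0, -1], [0, -9, 0, 0, 0, 0, -1], [0, -9, 0, 0, 0, 0, -1], [0, -9, 0, 0, 0, 0, -1], [0, -9, 0, 0, 0, 0, -1], [0, 0, 0, 0, 0, 0, -1]],
  ],
)

```text
time_s: 9.9
tool_pos: [0.5768, 0.0402, 0.3168]
eef_rot: [0.541, -0.444, 0.553, 0.452]
wrist_force: [-0.4, 0.7, -6.4]
opening: 0.137
```

```bash
python3 - <<'E'
from h import *
goto([-46,-26,314])
i=viewer.read_camera('side')["color"][150:300,250:400];j=viewer.read_camera('scene')["color"][150:300,270:420]
cv2.imwrite('pics/c7.png',cv2.convertScaleAbs(np.hstack([cv2.resize(k,(400,400),interpolation=cv2.INTER_CUBIC) for k in(i,j)]),alpha=1.5,beta=10))
E
```

```text
grasp pt press [-45.3 -27.5 310.8] todo now-axes mm [-3.1  1.5 -0.7] turn deg [-0.2 -0.3 -1.1] goal-axes mm [-3.2  1.5 -0.7]
tool axes in press (x,y,z rows) [[-0.01, 0.02, -1.0], [0.0, 1.0, 0.02], [1.0, -0.0, -0.01]]
t 9.9 F [-0.4  0.7 -6.4] open 0.137 q [ 0.4   0.16 -0.02 -0.01 -1.41 -0.6 ]
```

View pics/c7.png

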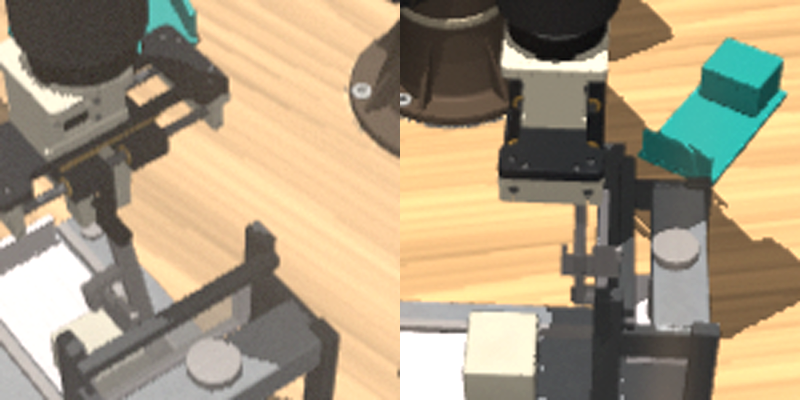

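The side view shows the bar swung over towards -y with its hook near crop (100,290) and the handle's back end at (125,238). I check lift and tilt numerically.

```bash
python3 - <<'E'
from h import *
T=Tp(np.load('press.npy'));r=viewer.read_camera('side')
for L in(90,97,104):
  for t in(-.12,-.16,-.2):
    print(L,t,((proj(r,T(barpt([[12,0,168],[-5,-36,98],[-5,-41,127],[-5,-8,98]],t,L)))-[250,150])*400/150).round(0).tolist())
print("notch floor/cheek front top/plate front bottom",((proj(r,T([[-20,-38,252],[-33,-38,264],[-36,-38,230]]))-[250,150])*400/150).round(0).tolist())
for q in("handle","slot","bar","guard_edge"):
    print(q,[(np.round((np.array(d['point'])-[*np.load('press.npy')[:2],0])@R.from_euler('z',np.load('press.npy')[2]).as_matrix()*1000),round(d['conf'],2)) for d in finder.spot_in('side',q)][:2])
i=r["color"][205:285,265:325];cv2.imwrite('pics/c8.png',cv2.convertScaleAbs(cv2.resize(i,(600,800)[:2] if 0 else (450,600),interpolation=cv2.INTER_CUBIC),alpha=1.7,beta=15))
E
```

```text
90 -0.12 [[134.0, 242.0], [96.0, 305.0], [85.0, 288.0], [125.0, 286.0]]
90 -0.16 [[126.0, 246.0], [92.0, 309.0], [80.0, 292.0], [121.0, 288.0]]
90 -0.2 [[119.0, 252.0], [89.0, 312.0], [75.0, 297.0], [117.0, 292.0]]
97 -0.12 [[133.0, 236.0], [96.0, 299.0], [84.0, 282.0], [125.0, 280.0]]
97 -0.16 [[126.0, 240.0], [92.0, 303.0], [79.0, 287.0], [121.0, 283.0]]
97 -0.2 [[119.0, 246.0], [88.0, 307.0], [75.0, 292.0], [117.0, 286.0]]
104 -0.12 [[133.0, 229.0], [95.0, 294.0], [84.0, 276.0], [124.0, 274.0]]
104 -0.16 [[126.0, 234.0], [91.0, 298.0], [79.0, 281.0], [120.0, 277.0]]
104 -0.2 [[118.0, 239.0], [88.0, 301.0], [74.0, 286.0], [116.0, 280.0]]
notch floor/cheek front top/plate front bottom [[109.0, 298.0], [99.0, 278.0], [99.0, 302.0]]
handle [(array([-19., -25., 276.]), 0.71)]
slot [(array([-20., -28., 283.]), 0.6)]
bar [(array([-23., -26., 283.]), 0.72)]
guard_edge [(array([ -3., -17., 190.]), 0.63)]
```

View pics/c8.png

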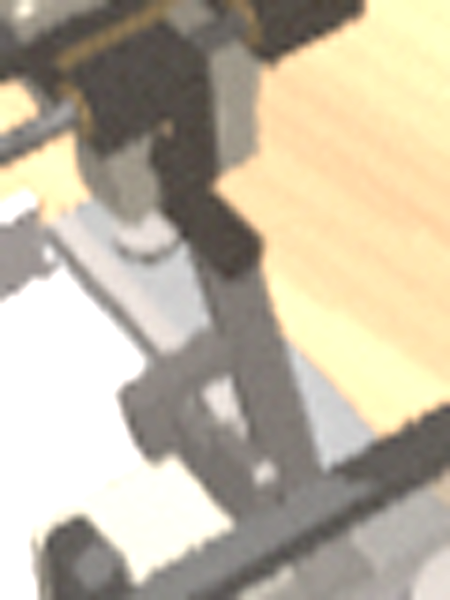

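The lip is past the plate on its -y side (c8: lip at (150,420), plate behind it at (210,440)), lift ≈ 97-100. Now lower.

play_rows(
  plan=[
    [[5, 0.5, 0, 0, 0, 0, -1], [5, 0.5, 0, 0, 0, 0, -1], [5, 0.5, 0, 0, 0, 0, -1], [0, 0, 0, 0, 0, 0, -1]],
  ],
)

```text
time_s: 10.65
tool_pos: [0.5736, 0.0408, 0.3031]
eef_rot: [0.542, -0.445, 0.551, 0.452]
wrist_force: [-0.2, 1.1, -9.4]
opening: 0.137
```

```bash
python3 - <<'E'
from h import *
goto([-46,-26,290])
E
```

```text
grasp pt press [-45.3 -24.2 297.1] todo now-axes mm [ 7.  -1.9 -0.7] turn deg [-0.1 -0.2 -0.9] goal-axes mm [ 7.1 -1.8 -0.7]
tool axes in press (x,y,z rows) [[-0.0, 0.02, -1.0], [0.0, 1.0, 0.02], [1.0, -0.0, -0.0]]
t 10.65 F [-0.2  1.1 -9.4] open 0.137 q [ 0.41  0.16 -0.05 -0.01 -1.37 -0.6 ]
```

play_rows(
  plan=[
    [[3, -1, 0, 0, 0, 0, -1], [3, -1, 0, 0, 0, 0, -1], [0, 0, 0, 0, 0, 0, -1]],
  ],
)

```text
time_s: 10.95
tool_pos: [0.5754, 0.0405, 0.2987]
eef_rot: [0.543, -0.445, 0.551, 0.452]
wrist_force: [-1.8, 1.7, -5.6]
opening: 0.143
```

play_rows(
  plan=[
    [[2, 0, 0, 0, 0, 0, -1], [2, 0, 0, 0, 0, 0, -1], [0, 0, 0, 0, 0, 0, -1]],
  ],
)

```text
time_s: 11.25
tool_pos: [0.5757, 0.0404, 0.2988]
eef_rot: [0.544, -0.447, 0.549, 0.451]
wrist_force: [-1.2, 1.6, -7.0]
opening: 0.142
```

play_rows(
  plan=[
    [[2, 0, 0, 0, 0, 0, -1], [2, 0, 0, 0, 0, 0, -1], [0, 0, 0, 0, 0, 0, -1]],
  ],
)

```text
time_s: 11.55
tool_pos: [0.5761, 0.0403, 0.2987]
eef_rot: [0.545, -0.448, 0.548, 0.45]
wrist_force: [-2.5, 2.4, -5.1]
opening: 0.14
```

```bash
python3 - <<'E'
from h import *
goto([-46,-26,290])
E
```

```text
grasp pt press [-45.3 -26.8 292.7] todo now-axes mm [ 2.7  0.8 -0.7] turn deg [ 0.1 -0.  -0.3] goal-axes mm [ 2.7  0.8 -0.7]
tool axes in press (x,y,z rows) [[-0.0, 0.01, -1.0], [-0.0, 1.0, 0.01], [1.0, 0.0, -0.0]]
t 11.55 F [-2.5  2.4 -5.1] open 0.14 q [ 0.41  0.16 -0.07 -0.   -1.35 -0.6 ]
```

play_rows(
  plan=[
    [[5, 0, 0, 0, 0, 0, -1], [5, 0, 0, 0, 0, 0, -1], [0, 0, 0, 0, 0, 0, -1]],
  ],
)

```text
time_s: 11.85
tool_pos: [0.5774, 0.0401, 0.2989]
eef_rot: [0.547, -0.451, 0.544, 0.449]
wrist_force: [-1.0, 1.7, -9.1]
opening: 0.134
```

```bash
python3 - <<'E'
from h import *
goto([-46,-26,290])
r=viewer.read_camera('side')
i=r["color"][205:285,265:325];j=viewer.read_camera('scene')["color"][200:280,310:370]
cv2.imwrite('pics/c9.png',cv2.convertScaleAbs(np.hstack([cv2.resize(k,(400,533),interpolation=cv2.INTER_CUBIC) for k in (i,j)]),alpha=1.7,beta=15))
E
```

```text
grasp pt press [-45.2 -28.2 292.9] todo now-axes mm [ 2.9  2.3 -0.8] turn deg [0.2 0.1 0.3] goal-axes mm [ 2.9  2.2 -0.8]
tool axes in press (x,y,z rows) [[0.0, -0.01, -1.0], [-0.0, 1.0, -0.01], [1.0, 0.0, 0.0]]
t 11.85 F [-1.   1.7 -9.1] open 0.134 q [ 0.41  0.15 -0.07  0.   -1.34 -0.6 ]
```

View pics/c9.png

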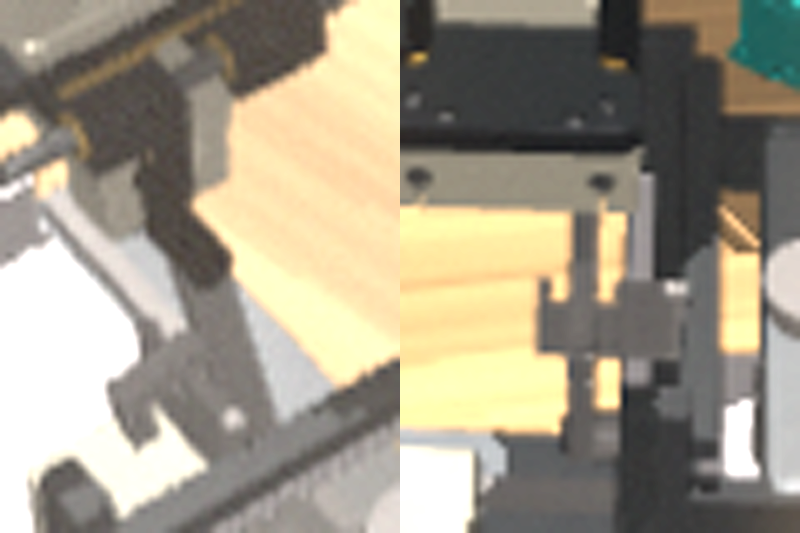

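In the side crop the slot window has closed (bridge down on the plate, lip at (135,420) outside it) and the tool no longer goes lower at lift ≈ 80: seated. Releasing.

play_rows(
  plan=[
    [[0, 0, 0, 0, 0, 0, -0.5], [0, 0, 0, 0, 0, 0, -0.3], [0, 0, 0, 0, 0, 0, -0.1], [0, 0, 0, 0, 0, 0, -0.1], [0, 0, 0, 0, 0, 0, -0.1]],
  ],
)

```text
time_s: 12.45
tool_pos: [0.5801, 0.0388, 0.2986]
eef_rot: [0.548, -0.452, 0.544, 0.447]
wrist_force: [-0.6, -0.0, -0.2]
opening: 0.438
```

```bash
python3 - <<'E'
from h import *
goto([-46,-26,340])
p=np.load('press.npy')
for c in("side","scene"):
  r=viewer.read_camera(c);cv2.imwrite(f'pics/r_{c}.png',r["color"])
  for q in("handle","slot","bar","guard_edge"):
    print(c,q,[(np.round((np.array(d['point'])-[*p[:2],0])@R.from_euler('z',p[2]).as_matrix()*1000),round(d['conf'],2)) for d in finder.spot_in(c,q)][:1])
i=cv2.imread("pics/side0.png");
E
```

```text
grasp pt press [-46.  -31.2 292.6] todo now-axes mm [-47.4   4.7   0. ] turn deg [ 0.2 -0.   0.5] goal-axes mm [-47.4   5.2   0. ]
tool axes in press (x,y,z rows) [[-0.0, -0.01, -1.0], [-0.0, 1.0, -0.01], [1.0, 0.0, -0.0]]
t 12.45 F [-0.6 -0.  -0.2] open 0.438 q [ 0.41  0.16 -0.07  0.01 -1.33 -0.6 ]
side handle [(array([-19., -30., 266.]), 0.95)]
side slot [(array([-23., -30., 270.]), 0.88)]
side bar [(array([-21., -28., 268.]), 0.62)]
side guard_edge [(array([-211., -158.,   63.]), 0.24)]
scene handle [(array([-25., -33., 267.]), 0.55)]
scene slot [(array([-22., -37., 262.]), 0.6)]
scene bar [(array([-24., -35., 255.]), 0.63)]
scene guard_edge [(array([-24., -16., 198.]), 0.5)]
```

Guard stays up and wrist force is ~0. Back off upward, then behind the carrier with fingers shutting.

play_rows(
  plan=[
    [[-30, 0, 0, 0, 0, 0, -0.1], [-40, 0, 0, 0, 0, 0, -0.1], [0, 4, -40, 0, 0, 0, -1], [0, 4, -40, 0, 0, 0, -1], [0, 4, -40, 0, 0, 0, -1], [0, 4, -40, 0, 0, 0, -1], [0, 4, -40, 0, 0, 0, -1], [0, 4, -40, 0, 0, 0, -1], [0, 4, -40, 0, 0, 0, -1], [0, 0, 0, 0, 0, 0, -1]],
  ],
)

```text
time_s: 13.95
tool_pos: [0.4955, -0.2387, 0.3717]
eef_rot: [0.546, -0.454, 0.543, 0.448]
wrist_force: [0.4, 0.5, 0.4]
opening: 0.01
```

```bash
python3 - <<'E'
from h import *
goto([-300,0,150],lean=15)
for c in("side","scene"):
  r=viewer.read_camera(c);cv2.imwrite(f'pics/s_{c}.png',r["color"])
T=Tp(np.load('press.npy'));r=viewer.read_camera('side')
i=r["color"][150:350,200:400];j=viewer.read_camera('scene')["color"][150:350,220:420]
for c,o in(("side",(200,150)),("scene",(220,150))):
    print(c,((proj(viewer.read_camera(c),T(barpt([[-48,0,168],[12,0,168],[-5,-36,98]],-.15,79)))-o)*2).round(0).tolist())
cv2.imwrite('pics/c10.png',cv2.convertScaleAbs(np.hstack([cv2.resize(k,(400,400),interpolation=cv2.INTER_CUBIC) for k in(i,j)]),alpha=1.5,beta=10))
E
```

```text
grasp pt press [-334.7   -2.2  365.7] todo now-axes mm [215.6   4.   35. ] turn deg [  0.6 -15.1   0.5] goal-axes mm [217.3   2.2 -22.4]
tool axes in press (x,y,z rows) [[-0.0, -0.01, -1.0], [-0.01, 1.0, -0.01], [1.0, 0.01, -0.0]]
t 13.95 F [0.4 0.5 0.4] open 0.01 q [-0.09  0.08  0.    0.   -1.48 -0.1 ]
side [[163.0, 155.0], [197.0, 191.0], [171.0, 237.0]]
scene [[195.0, 150.0], [248.0, 152.0], [231.0, 212.0]]
```

View pics/c10.png

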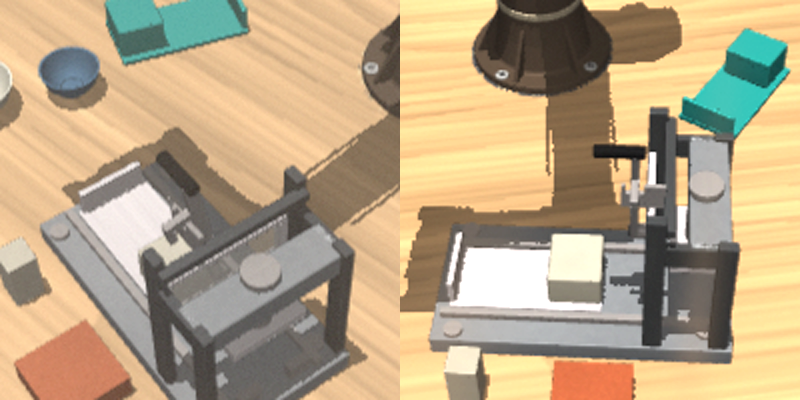

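Both views show the handle hanging where the hooked pose predicts (side (160,157)–(198,190), scene (595,150)–(645,152)): the guard is hooked. Now lean the tool 15° back and descend behind the lip.

play_rows(
  plan=[
    [[0, 0, 0, 0.5, -7.5, 0.5, -1], [0, 0, 0, 0, -7.5, 0, -1], [45, 0, -12, 0, 0, 0, -1], [45, 0, -12, 0, 0, 0, -1], [45, 0, -12, 0, 0, 0, -1], [0, 0, 0, 0, 0, 0, -1]],
  ],
)

```text
time_s: 14.85
tool_pos: [0.5027, -0.227, 0.2302]
eef_rot: [0.612, -0.39, 0.463, 0.509]
wrist_force: [-0.3, 0.2, -0.8]
opening: 0.009
```

```bash
python3 - <<'E'
from h import *
goto([-310,0,54],lean=15)
E
```

```text
grasp pt press [-320.1   -7.   224.4] todo now-axes mm [166.9   8.  -35.7] turn deg [1.1 0.5 0.1] goal-axes mm [167.2   7.  -34.3]
tool axes in press (x,y,z rows) [[0.27, -0.0, -0.96], [-0.02, 1.0, -0.01], [0.96, 0.02, 0.27]]
t 14.85 F [-0.3  0.2 -0.8] open 0.009 q [-0.28  0.21 -0.08 -0.28 -1.32  0.18]
```

play_rows(
  plan=[
    [[40, 2, -12, 1, 0, 0, -1], [40, 2, -10, 0, 0, 0, -1], [40, 2, -8, 0, 0, 0, -1], [30, 1, -5, 0, 0, 0, -1], [10, 0, 0, 0, 0, 0, -1], [0, 0, 0, 0, 0, 0, -1]],
  ],
)

```text
time_s: 15.45
tool_pos: [0.5094, -0.2165, 0.0752]
eef_rot: [0.614, -0.393, 0.463, 0.504]
wrist_force: [-0.0, 0.8, 1.2]
opening: 0.005
```

```bash
python3 - <<'E'
from h import *
goto([-310,0,54],lean=15)
s=env.observe();w,x,y,z=s['eef_rot'];A=R.from_quat([x,y,z,w]).as_matrix()
r=viewer.read_camera("side");print("tip px",proj(r,np.array([s['tool_pos']+A[:,0]*.025])))
cv2.imwrite('pics/d.png',r["color"])
E
```

```text
grasp pt press [-308.6  -11.5   69.4] todo now-axes mm [14.4 11.8 -5.2] turn deg [0.9 0.2 0.8] goal-axes mm [14.5 11.5 -5.3]
tool axes in press (x,y,z rows) [[0.26, -0.01, -0.96], [-0.01, 1.0, -0.02], [0.96, 0.02, 0.26]]
t 15.45 F [-0.   0.8  1.2] open 0.005 q [-0.26  0.34 -0.26 -0.32 -0.99  0.25]
tip px [[242.31134651 235.77172895]]
```

play_rows(
  plan=[
    [[8, 7, -3, 1, 0, 0.8, -1], [8, 6, -3, 0, 0, 0, -1], [0, 0, 0, 0, 0, 0, -1], [6, 0, 20, 0, 0, 0, -1], [3, 0, 10, 0, 0, 0, -1], [0, 0, 0, 0, 0, 0, -1]],
  ],
)

```text
time_s: 16.1
tool_pos: [0.5061, -0.1865, 0.0636]
eef_rot: [0.616, -0.388, 0.468, 0.501]
wrist_force: [-0.0, -0.6, -0.6]
opening: 0.006
```

```bash
python3 - <<'E'
from h import *
goto([-260,0,54],lean=15)
E
```

```text
grasp pt press [-279.9   -2.4   57.8] todo now-axes mm [ 8.8  2.5 18.2] turn deg [0.  0.1 0.5] goal-axes mm [ 8.8  2.4 18.2]
tool axes in press (x,y,z rows) [[0.26, -0.01, -0.97], [0.0, 1.0, -0.01], [0.97, 0.0, 0.26]]
t 16.1 F [-0.  -0.6 -0.6] open 0.006 q [-0.2   0.33 -0.31 -0.33 -0.95  0.2 ]
```

play_rows(
  plan=[
    [[3, 1, 10, 0, 0, 0, -1], [3, 1, 10, 0, 0, 0, -1], [2.5, 0, 10, 0, 0, 0, -1], [2.5, 0, 10, 0, 0, 0, -1], [2.5, 0, 10, 0, 0, 0, -1], [2.5, 0, 10, 0, 0, 0, -1]],
  ],
)

```text
time_s: 16.7
tool_pos: [0.5185, -0.1264, 0.0665]
eef_rot: [0.616, -0.391, 0.468, 0.498]
wrist_force: [0.4, 0.1, 0.1]
opening: -0.0
```

```bash
python3 - <<'E'
from h import *
goto([-125,0,54],lean=15)
r=viewer.read_camera("scene");cv2.imwrite('pics/e.png',r["color"])
for c in("scene","side"):
  r=viewer.read_camera(c)
  p=np.load('press.npy')
  for q in("carrier","lip"):
    print(c,q,[(np.round((np.array(d['point'])-[*p[:2],0])@R.from_euler('z',p[2]).as_matrix()*1000),round(d['conf'],2)) for d in finder.spot_in(c,q)])
E
```

```text
grasp pt press [-218.5   -3.    60.7] todo now-axes mm [30.3  3.3 88.7] turn deg [ 0.1 -0.2  0.9] goal-axes mm [30.7  3.  88.6]
tool axes in press (x,y,z rows) [[0.25, -0.02, -0.97], [0.0, 1.0, -0.02], [0.97, 0.0, 0.25]]
t 16.7 F [0.4 0.1 0.1] open -0.0 q [-0.08  0.3  -0.35 -0.33 -0.9   0.09]
scene carrier [(array([141., 432.,  21.]), 0.88), (array([-506.,  220.,   16.]), 0.6), (array([-141.,  -12.,   34.]), 0.58)]
scene lip [(array([136., 430.,  16.]), 0.89), (array([-504.,  221.,   16.]), 0.7), (array([-135.,  -16.,   39.]), 0.68), (array([277., 213.,  47.]), 0.41)]
side carrier [(array([141., 434.,  12.]), 0.66), (array([-485.,  326.,    9.]), 0.62), (array([-196.,  -17.,   34.]), 0.6)]
side lip [(array([144., 435.,  10.]), 0.68), (array([-488.,  322.,    2.]), 0.63), (array([-201.,  -17.,   37.]), 0.58)]
```

```bash
cat >>h.py <<'E'
def block():
    """carrier shift (mm) since start, from the block's template in the scene view"""
    a=cv2.imread("pics/scene0.png");b=viewer.read_camera("scene")["color"];T=Tp(np.load("press.npy"));r=viewer.read_camera("scene")
    t=a[266:301,293:323];m=cv2.matchTemplate(b[255:312,280:420],t,cv2.TM_CCOEFF_NORMED);_,v,_,l=cv2.minMaxLoc(m)
    e=proj(r,T([[-95,0,88],[5,0,88]]));print("block px shift",l[0]+280-293,l[1]+255-266,"score",round(v,2),"mm",round((l[0]-13)/((e[1]-e[0])[0])*100,1))
E
python3 -c "
from h import *
block()"
```

```text
block px shift 63 -11 score 0.45 mm 164.1
```

```bash
python3 - <<'E'
import cv2,numpy as np
a=cv2.imread("pics/scene0.png");b=cv2.imread("pics/e.png");print(a[275,308],b[275,308],b[275,322])
for n in("scene0","s_scene","e"):
    h=cv2.imread(f"pics/{n}.png")
    print(n,[tuple(int(v) for v in h[276,x]) for x in range(242,346,4)])
E
```

```text
[142 161 168] [66 77 79] [58 67 71]
scene0 [(87, 125, 158), (147, 149, 156), (51, 57, 64), (171, 175, 184), (171, 173, 183), (172, 173, 183), (172, 173, 183), (173, 174, 184), (173, 177, 184), (174, 176, 185), (175, 175, 185), (175, 176, 185), (175, 176, 184), (166, 170, 176), (141, 160, 168), (141, 160, 167), (142, 161, 167), (140, 157, 165), (142, 160, 167), (143, 162, 169), (78, 80, 82), (49, 50, 51), (49, 50, 52), (53, 54, 56), (54, 57, 59), (32, 32, 32)]
s_scene [(46, 63, 80), (135, 138, 145), (51, 56, 63), (174, 177, 186), (174, 175, 185), (175, 176, 186), (175, 176, 185), (175, 177, 186), (177, 179, 187), (177, 180, 187), (178, 179, 188), (179, 180, 188), (178, 180, 187), (169, 173, 180), (145, 163, 170), (144, 163, 171), (145, 164, 172), (143, 161, 169), (146, 164, 171), (146, 165, 172), (80, 81, 83), (80, 81, 83), (69, 70, 73), (70, 71, 73), (58, 60, 63), (36, 36, 37)]
e [(35, 38, 43), (36, 40, 44), (37, 40, 46), (36, 40, 45), (50, 58, 64), (45, 52, 58), (85, 87, 93), (86, 88, 94), (85, 87, 93), (86, 87, 92), (86, 88, 92), (84, 85, 90), (90, 91, 96), (82, 83, 87), (67, 77, 81), (66, 75, 79), (66, 76, 80), (66, 75, 79), (66, 76, 80), (66, 77, 80), (61, 69, 73), (52, 53, 54), (53, 54, 56), (74, 74, 76), (62, 64, 68), (38, 39, 40)]
```

```bash
python3 - <<'E'
from h import *
for n in("scene0","s_scene","e"):
    h=cv2.imread(f"pics/{n}.png").astype(float)
    m=(h[...,1]/h[...,0]>1.10)&(h[...,1]/h[...,0]<1.22)
    for y in(272,278,284,290,296): print(n,y,"".join("#" if v else "." for v in m[y,240:345]))
r=viewer.read_camera("scene");T=Tp(np.load("press.npy"))
for d in(0,5,10,50):print(d,proj(r,T([[-129.5+d,0,88],[-59.5+d,0,88]])).round(1).tolist())
# ascii of lip / finger area in latest scene & side
for c,(y0,y1,x0,x1) in(("scene",(225,310,236,300)),("side",(215,275,225,300))):
    g=cv2.cvtColor(viewer.read_camera(c)["color"],cv2.COLOR_BGR2GRAY)[y0:y1:2,x0:x1]
    print(c);[print("".join(" .:-=+*#%@"[min(9,v//20)] for v in row)) for row in g]
E
```

```text
scene0 272 ....#...................................................##########################.......................
scene0 278 ...........#...........................................###########################.......................
scene0 284 .........#............................................###########################........................
scene0 290 .......##.............................................###########################........................
scene0 296 .......#..............................................###########################........................
s_scene 272 ....#........##.#.#.##..#...............................##########################.......................
s_scene 278 .......................................................###########################.......................
s_scene 284 ......................................................###########################........................
s_scene 290 .......#..............................................###########################........................
s_scene 296 .......#.......................
[... 5225 characters left out ...]
===============--++****+-:---
**+-------------============================================++****+=-------
+++=--------------=======================================++****+=---=++----
+****+--------------=========+***=========**%#==========+***+=-----=-+**+--
****+*+=-------------======***===**%*=+*%%%%%%%*========-==---=-::----=+**+
++****++---------------==*===***%%%%%%%%%%%%%%%%#========---:-----:-----=++
======-==+=--------------=**%%%%%%%%%%%%%%%%%%%%#========--------=--------=
-=+++++++++==-----------==*%%%%%%%%%%%%%%%%%%%%%#*==+**#===-----====-------
---=++++++++++--------+***+=#%%%%%%%%%%%%%%%%%%%#*+*#####+==-========------<stdin>:4: RuntimeWarning: divide by zero encountered in divide
```

The block has moved only ~4 mm, with no push force, so the tips probably ride above the lip (pose reads low). I back off and calibrate the tip height by touching the table lightly in front of the bed.

play_rows(
  plan=[
    [[-40, 0, 0, 0, 0, 0, -1], [0, 1, -30, 0, 0, 0, -1], [0, 1, -40, 0, 0, 0, -1], [0, 1, -40, 0, 0, 0, -1], [0, 0, 0, 0, 0, 0, -1], [0, 0, 0, 0, 0, 0, -1]],
  ],
)

```text
time_s: 17.9
tool_pos: [0.4922, -0.2459, 0.0781]
eef_rot: [0.616, -0.392, 0.468, 0.498]
wrist_force: [-0.1, 0.1, 0.3]
opening: 0.009
```

```bash
python3 - <<'E'
from h import *
goto([-325,0,40],lean=15)
h=viewer.read_camera("scene")["color"].astype(float);m=(h[...,1]/(h[...,0]+1)>1.09)&(h[...,1]/(h[...,0]+1)<1.22)
for y in(272,278,284): print(y,"".join("#" if v else "." for v in m[y,280:345]))
g=cv2.cvtColor(viewer.read_camera("scene")["color"],cv2.COLOR_BGR2GRAY);print(g[262:300:6,240:270:2])
E
```

```text
grasp pt press [-340.8   -0.4   72.3] todo now-axes mm [35.3  1.   7.1] turn deg [ 0.2 -0.3  1. ] goal-axes mm [35.3  0.4  6.9]
tool axes in press (x,y,z rows) [[0.25, -0.02, -0.97], [0.0, 1.0, -0.02], [0.97, 0.0, 0.25]]
t 17.9 F [-0.1  0.1  0.3] open 0.009 q [-0.31  0.34 -0.27 -0.31 -1.    0.29]
272 .................##########################......................
278 ................###########################......................
284 ................###########################......................
[[149 151 151 126 126  84  69  74  67  68  64  62  69  67  63]
 [175 176 164  60  65  93  63  67  68  63  62  62  63  63  63]
 [ 79  77  60  60  84  89  60  90  90  96 114 105  86  87  89]
 [ 80  64  61  74  93  54  67  96  96  96  97  96  96  96  95]
 [ 72  63  64  94  97  62  98  98  98  98  96  98  97  97  96]
 [ 68  65  89 173  63  76  98  98  97  97  96  97  96  96  95]
 [123 124 117 110  99 114 115  96  96  96  95  95  95  94  94]]
```

play_rows(
  plan=[
    [[12, 0, -2, 0, 0, 0, -1], [12, 0, -2, 0, 0, 0, -1], [8, 0, -1, 0, 0, 0, -1], [5, 0, -1, 0, 0, 0, -1], [0, 0, 0, 0, 0, 0, -1]],
  ],
)

```text
time_s: 18.5
tool_pos: [0.4944, -0.2379, 0.0378]
eef_rot: [0.614, -0.394, 0.467, 0.5]
wrist_force: [-0.1, 0.2, -0.1]
opening: 0.004
```

play_rows(
  plan=[
    [[5, 0, -1, 0, 0, 0, -1], [5, 0, -1, 0, 0, 0, -1], [0, 0, 0, 0, 0, 0, -1]],
  ],
)

```text
time_s: 18.8
tool_pos: [0.495, -0.2371, 0.0268]
eef_rot: [0.614, -0.394, 0.467, 0.5]
wrist_force: [-0.1, 0.1, 0.0]
opening: 0.005
```

```bash
python3 - <<'E'
from h import *
goto([-325,0,20],lean=15)
E
```

```text
grasp pt press [-331.7   -1.5   21. ] todo now-axes mm [2.6 1.4 6.2] turn deg [ 0.5 -0.3  0.9] goal-axes mm [2.7 1.5 6.2]
tool axes in press (x,y,z rows) [[0.25, -0.02, -0.97], [-0.0, 1.0, -0.02], [0.97, 0.01, 0.25]]
t 18.8 F [-0.1  0.1  0. ] open 0.005 q [-0.3   0.4  -0.31 -0.33 -0.9   0.32]
```

play_rows(
  plan=[
    [[5, 0, -1, 0, 0, 0, -1], [4, 0, -1, 0, 0, 0, -1]],
  ],
)

```text
time_s: 19.0
tool_pos: [0.4958, -0.2371, 0.0177]
eef_rot: [0.614, -0.394, 0.466, 0.499]
wrist_force: [0.1, -0.3, -0.2]
opening: -0.0
```

play_rows(
  plan=[
    [[4, 0, -1, 0, 0, 0, -1], [4, 0, -1, 0, 0, 0, -1]],
  ],
)

```text
time_s: 19.2
tool_pos: [0.4961, -0.2372, 0.0089]
eef_rot: [0.615, -0.394, 0.466, 0.499]
wrist_force: [-0.3, 0.4, -0.7]
opening: 0.002
```

play_rows(
  plan=[
    [[4, 0, -1, 0, 0, 0, -1]],
  ],
)

```text
time_s: 19.3
tool_pos: [0.4962, -0.2372, 0.0044]
eef_rot: [0.615, -0.394, 0.466, 0.499]
wrist_force: [0.7, -0.5, 1.5]
opening: 0.005
```

play_rows(
  plan=[
    [[3, 0, -1, 0, 0, 0, -1]],
  ],
)

```text
time_s: 19.4
tool_pos: [0.496, -0.2374, 0.0007]
eef_rot: [0.614, -0.394, 0.466, 0.499]
wrist_force: [-0.1, 0.0, 0.4]
opening: 0.005
```

play_rows(
  plan=[
    [[3, 0, -1, 0, 0, 0, -1]],
  ],
)

```text
time_s: 19.5
tool_pos: [0.4961, -0.2376, -0.0027]
eef_rot: [0.615, -0.394, 0.466, 0.499]
wrist_force: [0.6, 0.6, -0.6]
opening: 0.003
```

play_rows(
  plan=[
    [[3, 0, -1, 0, 0, 0, -1]],
  ],
)

```text
time_s: 19.6
tool_pos: [0.4961, -0.2379, -0.0062]
eef_rot: [0.614, -0.394, 0.466, 0.499]
wrist_force: [-0.3, -0.2, 0.4]
opening: 0.002
```

play_rows(
  plan=[
    [[3, 0, -1, 0, 0, 0, -1]],
  ],
)

```text
time_s: 19.7
tool_pos: [0.4961, -0.2381, -0.0096]
eef_rot: [0.614, -0.394, 0.466, 0.499]
wrist_force: [-1.0, 1.3, 11.2]
opening: 0.007
```

play_rows(
  plan=[
    [[3, 0, -1, 0, 0, 0, -1]],
  ],
)

```text
time_s: 19.8
tool_pos: [0.4963, -0.2382, -0.0104]
eef_rot: [0.614, -0.395, 0.466, 0.5]
wrist_force: [-12.6, 7.0, 55.8]
opening: 0.004
```

play_rows(
  plan=[
    [[3, 0, -1, 0, 0, 0, -1]],
  ],
)

```text
time_s: 19.9
tool_pos: [0.4963, -0.2382, -0.0102]
eef_rot: [0.614, -0.395, 0.465, 0.501]
wrist_force: [-11.1, 6.1, 40.8]
opening: 0.009
```

```bash
python3 - <<'E'
from h import *
goto([-325,0,20],lean=15)
s=env.observe();w,x,y,z=s['eef_rot'];A=R.from_quat([x,y,z,w]).as_matrix()
print(env.finger_overhang, s["tool_pos"])
for c in("side","scene"):
    r=viewer.read_camera(c);cv2.imwrite(f"pics/t_{c}.png",r["color"])
    for k in (0,20,40): print(c,k,proj(r,np.array([s['tool_pos']+A[:,0]*.025+[0,0,k/1000]])).round(0))
g=cv2.cvtColor(cv2.imread("pics/t_side.png"),cv2.COLOR_BGR2GRAY)
o=cv2.cvtColor(cv2.imread("pics/side0.png"),cv2.COLOR_BGR2GRAY)
y0,y1,x0,x1=180,270,190,265
for y in range(y0,y1,2): print(y,"".join(" .:-=+*#%@"[min(9,v//20)] for v in g[y,x0:x1]))
E
```

```text
grasp pt press [-332.4   -2.9  -16. ] todo now-axes mm [-33.    2.1  16.4] turn deg [ 0.8 -0.2  0.9] goal-axes mm [-32.9   2.9  16.5]
tool axes in press (x,y,z rows) [[0.26, -0.02, -0.97], [-0.01, 1.0, -0.02], [0.97, 0.01, 0.26]]
t 19.9 F [-11.1   6.1  40.8] open 0.009 q [-0.3   0.46 -0.32 -0.35 -0.84  0.36]
0.025 [ 0.49627833 -0.23816414 -0.0102244 ]
side 0 [[244. 249.]]
side 20 [[243. 245.]]
side 40 [[242. 240.]]
scene 0 [[226. 304.]]
scene 20 [[225. 300.]]
scene 40 [[224. 295.]]
180 ******#########=.::::::::::::::::::........:.....:--------=+********##*=+==
182 **********##%###-:.:....:.:.......................:--------=***********+=-+
184 *************###+...:.......:................::....--------=**************#
186 ######********%%*+=.::.......:..........:::-:......--------=+****+*********
188 #########******%#*##=-..........:::::----::......:-=------:--+=-:::-=+*****
190 %#########*****%####=-:...:::-------:::.........:---=--:::::...:::::::-=***
192 %%%%%%######**+*####+=-:.....................:-==--::::::-:.....:::::::::-+
194 %%%%%%%%####**#=+*####+--:.............::---=-===
[... 2286 characters left out ...]
**********+------------=****##*=-----===-=---===============
254 ######*###*****************+---=---=++********+-----==-==-=================
256 ###########*****************++---==******+++**+----=--=-===================
258 #*##########********************++***++++++==**+--=========================
260 ##############********************++++++++++==++=---=======================
262 #################*************+++++++++**+++++==+-----=====================
264 ###################***********==+++++++****++++===-----====================
266 #####################*********+-=++*+**+++++-++++=-------==================
268 ###################*#*###******---===++++=--=++++++--------================
```

play_rows(
  plan=[
    [[-10, 0, 0, 0, 0, 0, -1], [-10, 0, 0, 0, 0, 0, -1], [0, 0, 0, 0, 0, 0, -1]],
  ],
)

```text
time_s: 20.3
tool_pos: [0.4956, -0.2436, 0.0117]
eef_rot: [0.614, -0.396, 0.464, 0.5]
wrist_force: [0.0, 0.1, 0.7]
opening: 0.005
```

```bash
python3 - <<'E'
from h import *
goto([-325,0,20],lean=15)
p=np.load('press.npy')
for c in("side","scene"):
    viewer.read_camera(c)
    for q in("kiln_prop","brush","small_bowl","glaze_bowl","tile_stack"): print(c,q,[(np.round((np.array(d['point'])-[*p[:2],0])@R.from_euler('z',p[2]).as_matrix()*1000),round(d['conf'],2)) for d in finder.spot_in(c,q)][:1])
E
```

```text
grasp pt press [-337.9   -3.3    5.9] todo now-axes mm [-10.4   2.9  16.1] turn deg [ 0.8 -0.2  1.1] goal-axes mm [-10.3   3.3  16.1]
tool axes in press (x,y,z rows) [[0.26, -0.02, -0.97], [-0.01, 1.0, -0.02], [0.97, 0.01, 0.25]]
t 20.3 F [0.  0.1 0.7] open 0.005 q [-0.31  0.43 -0.31 -0.34 -0.88  0.35]
side kiln_prop [(array([-211., -161.,   59.]), 0.81)]
side brush [(array([-451., -173.,   17.]), 0.88)]
side small_bowl [(array([-506.,  105.,   31.]), 0.66)]
side glaze_bowl [(array([-563.,  -48.,   29.]), 0.58)]
side tile_stack [(array([ -58., -184.,   40.]), 0.91)]
scene kiln_prop [(array([-222., -177.,   64.]), 0.91)]
scene brush [(array([-462., -179.,   22.]), 0.74)]
scene small_bowl [(array([-509.,   84.,   26.]), 0.96)]
scene glaze_bowl [(array([-555.,  -38.,   29.]), 0.8)]
scene tile_stack [(array([ -65., -188.,   39.]), 0.7)]
```

No bystander was near; the fingertips touched the table at a pose reading ~34 mm too low. Real tip z ≈ TCP z + 10 mm. Set TCP z ≈ 0.037 and push.

play_rows(
  plan=[
    [[-23, 3, 6, 0.5, 0, 1, -1], [0, 0, 0, 0, 0, 0, -1], [5, 0, 20, 0, 0, 0, -1], [5, 0, 20, 0, 0, 0, -1], [2.5, 0, 10, 0, 0, 0, -1], [0, 0, 0, 0, 0, 0, -1]],
  ],
)

```text
time_s: 21.5
tool_pos: [0.501, -0.1906, 0.0344]
eef_rot: [0.611, -0.388, 0.471, 0.504]
wrist_force: [-0.5, 0.3, -0.5]
opening: 0.006
```

```bash
python3 - <<'E'
from h import *
goto([-125,0,31],lean=15)
E
```

```text
grasp pt press [-284.9    1.8   28.6] todo now-axes mm [ 38.6  -2.5 155.2] turn deg [ 0.2 -0.2 -0.1] goal-axes mm [ 39.1  -1.8 155.1]
tool axes in press (x,y,z rows) [[0.26, 0.0, -0.97], [-0.0, 1.0, 0.0], [0.97, 0.0, 0.26]]
t 21.5 F [-0.5  0.3 -0.5] open 0.006 q [-0.21  0.37 -0.33 -0.33 -0.9   0.23]
```

play_rows(
  plan=[
    [[2, 0, 10, 0, 0, 0, -1], [2, 0, 10, 0, 0, 0, -1], [2, 0, 10, 0, 0, 0, -1], [2, 0, 10, 0, 0, 0, -1]],
  ],
)

```text
time_s: 21.9
tool_pos: [0.5084, -0.1509, 0.0361]
eef_rot: [0.611, -0.388, 0.472, 0.504]
wrist_force: [-1.3, -4.3, -3.0]
opening: 0.005
```

```bash
cat >>h.py <<'E'
def blk():
    h=viewer.read_camera("scene")["color"].astype(float);q=h[...,1]/(h[...,0]+1);m=(q>1.09)&(q<1.22)
    for y in(272,278,284): print(y,"".join("#" if v else "." for v in m[y,270:400]))
E
python3 -c "
from h import *
goto([-125,0,31],lean=15);blk()"
```

```text
grasp pt press [-244.5    2.4   30.3] todo now-axes mm [ 29.7  -2.7 115.7] turn deg [ 0.1 -0.3 -0.1] goal-axes mm [ 30.3  -2.4 115.6]
tool axes in press (x,y,z rows) [[0.25, 0.0, -0.97], [-0.0, 1.0, 0.0], [0.97, 0.0, 0.25]]
t 21.9 F [-1.3 -4.3 -3. ] open 0.005 q [-0.13  0.35 -0.36 -0.34 -0.88  0.16]
272 ..................................###########################..........................................................#..........
278 ..................................##########################.....................................###########......................
284 .................................###########################................................................#.....................
```

Carrier now moves (≈22 mm, 4 N). Continue.

play_rows(
  plan=[
    [[2.5, 0, 10, 0, 0, 0, -1], [2.5, 0, 10, 0, 0, 0, -1], [2.5, 0, 10, 0, 0, 0, -1], [2.5, 0, 10, 0, 0, 0, -1], [2.5, 0, 10, 0, 0, 0, -1], [2.5, 0, 10, 0, 0, 0, -1], [2.5, 0, 10, 0, 0, 0, -1], [2.5, 0, 10, 0, 0, 0, -1]],
  ],
)

```text
time_s: 22.75
tool_pos: [0.5244, -0.0635, 0.0368]
eef_rot: [0.61, -0.387, 0.473, 0.504]
wrist_force: [0.1, -3.6, -2.8]
opening: 0.007
```

```bash
python3 -c "
from h import *
goto([-125,0,31],lean=15);blk()"
```

```text
grasp pt press [-155.7    3.7   31. ] todo now-axes mm [ 7.7 -3.8 29.7] turn deg [ 0.1 -0.3 -0.2] goal-axes mm [ 7.9 -3.7 29.7]
tool axes in press (x,y,z rows) [[0.25, 0.0, -0.97], [-0.0, 1.0, 0.0], [0.97, 0.0, 0.25]]
t 22.75 F [ 0.1 -3.6 -2.8] open 0.007 q [ 0.04  0.33 -0.39 -0.34 -0.82 -0.  ]
272 #########.##.........................................................####..............................................#..........
278 ................##..................................................####..........................#..######.......................
284 ...............##...................................................####...........#........................#.....................
```

play_rows(
  plan=[
    [[2.5, 0, 8, 0, 0, 0, -1], [2.5, 0, 8, 0, 0, 0, -1], [2, 0, 7, 0, 0, 0, -1]],
  ],
)

```text
time_s: 23.1
tool_pos: [0.5303, -0.0381, 0.037]
eef_rot: [0.61, -0.389, 0.472, 0.504]
wrist_force: [-1.8, -4.1, -1.9]
opening: 0.005
```

play_rows(
  plan=[
    [[1, 0, 4, 0, 0, 0, -1], [1, 0, 4, 0, 0, 0, -1]],
  ],
)

```text
time_s: 23.3
tool_pos: [0.5311, -0.0312, 0.037]
eef_rot: [0.609, -0.39, 0.473, 0.504]
wrist_force: [-5.5, -31.4, 2.1]
opening: 0.001
```

play_rows(
  plan=[
    [[1, 0, 3, 0, 0, 0, -1]],
  ],
)

```text
time_s: 23.4
tool_pos: [0.5311, -0.0314, 0.037]
eef_rot: [0.607, -0.391, 0.474, 0.504]
wrist_force: [-5.3, -27.1, 6.7]
opening: 0.003
```

```bash
python3 -c "
from h import *
goto([-125,0,31],lean=15)"
```

```text
grasp pt press [-122.9    3.3   31.2] todo now-axes mm [-0.4 -3.3 -2.1] turn deg [ 0.5 -0.9 -0.2] goal-axes mm [-0.4 -3.3 -2. ]
tool axes in press (x,y,z rows) [[0.24, 0.0, -0.97], [-0.01, 1.0, 0.0], [0.97, 0.01, 0.24]]
t 23.4 F [ -5.3 -27.1   6.7] open 0.003 q [ 0.11  0.32 -0.4  -0.33 -0.8  -0.07]
```

Resistance rose to 31 N exactly at the predicted home position. Back off and check.

play_rows(
  plan=[
    [[0, 0, 2, 0, 0, 0, -1], [-3, 0, -10, 0, 0, 0, -1], [-8, 0, -30, 0, 0, 0, -1], [-10, 0, -40, 0, 0, 0, -1], [-12, 0, -40, 0, 0, 0, -1], [-20, 0, -40, 0, 0, 0, -1], [-40, 0, -40, 0, 0, 0, -1], [-45, 0, -20, 0, 0, 0, -1], [-45, 0, -20, 0, 0, 0, -1], [0, 0, 0, 0, 0, 0, -1], [0, 0, 0, 0, 0, 0, -1]],
  ],
)

```text
time_s: 24.5
tool_pos: [0.4822, -0.3066, 0.1586]
eef_rot: [0.609, -0.393, 0.47, 0.504]
wrist_force: [0.1, 0.2, -0.8]
opening: 0.005
```

```bash
python3 - <<'E'
from h import *
goto([-125,0,31],lean=15)
p=np.load('press.npy');T=Tp(p)
r={c:viewer.read_camera(c) for c in("scene","side")}
for c in r:
    cv2.imwrite(f"pics/f_{c}.png",r[c]["color"])
    for q in("handle","slot","carrier","lip"): print(c,q,[(np.round((np.array(d['point'])-[*p[:2],0])@R.from_euler('z',p[2]).as_matrix()*1000),round(d['conf'],2)) for d in finder.spot_in(c,q)][:3])
g={c:cv2.cvtColor(r[c]["color"],cv2.COLOR_BGR2GRAY) for c in r}
print("pred lip top edge home side",proj(r["side"],T([[-115,0,75],[-107,0,75],[-115,-45,75],[-115,45,75]])).round(1).tolist())
print("pred handle ends side/scene",proj(r["side"],T(barpt([[-48,0,168],[12,0,168]],-.15,79))).round(1).tolist(),proj(r["scene"],T(barpt([[-48,0,168],[12,0,168]],-.15,79))).round(1).tolist())
print("pred lip scene",proj(r["scene"],T([[-115,45,75],[-107,45,75],[-115,-45,75],[-107,-45,75],[-115,0,75]])).round(1).tolist())
for y in range(262,304,4): print(y,g["scene"][y,285:312].tolist())
for c,(y0,y1,x0,x1) in(("side",(220,256,270,310)),("scene",(218,234,310,350))):
    print(c);[print(y,"".join("#" if v<45 else "." for v in g[c][y,x0:x1])) for y in range(y0,y1,2)]
E
```

```text
grasp pt press [-402.3   -2.3  152.8] todo now-axes mm [1.873e+02 1.000e-01 2.381e+02] turn deg [ 0.7 -0.5  0.1] goal-axes mm [189.4   2.3 236.4]
tool axes in press (x,y,z rows) [[0.25, -0.0, -0.97], [-0.01, 1.0, -0.01], [0.97, 0.01, 0.25]]
t 24.5 F [ 0.1  0.2 -0.8] open 0.005 q [-0.41  0.31 -0.12 -0.26 -1.21  0.33]
scene handle [(array([-26., -31., 308.]), 0.53)]
scene slot [(array([-25., -31., 310.]), 0.75)]
scene carrier [(array([-480.,  320.,    8.]), 0.92), (array([-39., -16.,  37.]), 0.9), (array([139., 435.,  20.]), 0.69)]
scene lip [(array([-36., -21.,  39.]), 0.84), (array([-478.,  323.,    3.]), 0.76)]
side handle [(array([-20., -26., 275.]), 0.65)]
side slot [(array([-22., -29., 276.]), 0.73)]
side carrier [(array([ 74., -11.,  70.]), 0.73), (array([145., 433.,   9.]), 0.71), (array([-500.,  256.,   11.]), 0.58)]
side lip [(array([ 73., -13.,  70.]), 0.87), (array([144., 435.,   9.]), 0.85), (array([-502.,  256.,    4.]), 0.77)]
pred lip top edge home side [[285.5, 274.2], [287.3, 276.3], [270.0, 283.2], [300.6, 265.4]]
pred handle ends side/scene [[281.7, 227.5], [298.3, 
[... 2125 characters left out ...]
######.............
242 ...................##########...........
244 ......................########..........
246 .......................######...........
248 ........................................
250 ........................................
252 ........................................
254 ........................................
scene
218 ...................................#####
220 ...................................#####
222 ...................................#####
224 .......##########################..#####
226 .......##########################......#
228 .......#########################.......#
230 .......................................#
232 ......................................##
```

Lip edge (scene columns 301–303 at row 280) and handle (side (278,227)–(298,246)) match the home and hooked predictions. Handing in.

```bash
python3 -c "
from cell import env
print(env.job_done(),env.observe()['time_s'])"
```

```text
the job is handed in; nothing more can be done
the job is handed in; nothing more can be done
```

The job is handed in after about 24.5 s of robot time. The guard hangs by its slot on the notched plate, and the carrier is home against the stops. The robot was clear of everything when I handed in.

**How it went**
- **Hooking:** I gripped the handle, lifted the guard about 100 mm and swung the bar over the plate. I then lowered it until it seated at about 80 mm of lift and released it. The guard stayed up.
- **Pushing:** I pushed the carrier at its lip with shut fingers. Force rose from about 4 N to 31 N where I expected the end stops.

**Last checks**
- The handle is where the hooked pose predicts in both cameras.
- The lip edge is within about 1 pixel (roughly 3 mm) of its home position.
- The wrist force is about 0 N.

**What failed or disagreed**
- **Tool height reading:** the height given for the fingertips read low, by about 34 mm at the table. Because of that, the first grasp closed on nothing and the first push went over the lip.
- **Table touch:** I found the offset by touching the empty table with the fingertips. The wrist force peaked at about 56 N. That is above 40 N, but I believe it was on the fingertips only; no listed object was near the gripper body.
- **Finder networks:** they were unreliable on the final carrier and handle positions, so I relied on pixel checks instead.
- **Bystanders:** I commanded no move near them, but did not check at the end that they were all still in place.

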